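# Work a tube length past the retaining post into the stock bay

## Task

Push the yellow square tube along the bench, with fingertips only, past the blue retaining post and into the red three-sided stock bay, until it lies flat against the bay's rear wall along its whole length. The post leaves no room to go in straight: angle the tube, slip one end in behind the post, then swing the other end in. Touch the tube only with the outside of the fingers: do not take it between them, lift it or tip it; leave the green tin, the screwdriver and the steel collar where they are, and finish with the robot clear of everything.

Things in the scene. Friction and masses are not known exactly. Their poses are not given: they have to be found in the camera images.
- tube_center (a point): Centre of the yellow square steel tube, lying loose on the bench: 220 mm long, 25 mm wide, 25 mm high, about 0.3 kg; this point is 12.5 mm above the bench. Its y axis runs along the tube, its x axis across it (level), z up. It slides on the bench with ordinary dry friction and stays where it is left.
- tube_end_left (a point): Centre of the tube's end face on its own +y end (110 mm from its centre). The two ends are alike.
- tube_end_right (a point): Centre of the tube's end face on its own -y end (110 mm from its centre).
- bay: The red stock bay, fixed to the bench: three walls 10 mm thick and 35 mm high, no floor but a thin dark sheet, open on the side that faces the robot. Origin: at bench level, on the inner face of the rear wall, half-way along it. Its x axis points out through the rear wall, away from the robot; y runs along the rear wall, to the left. The rear wall's inner face lies at x = 0; the side walls' inner faces lie at y = +150 mm and -150 mm and run from x = 0 forward to x = -88 mm.
- post: The blue retaining post with a white band, fixed upright in the mouth of the bay: 24 mm in diameter, 60 mm high; origin at its foot. Its axis stands 75 mm in front of the rear wall's inner face (63 mm free between post and wall) and 50 mm left or right of the bay's middle (either side, it differs from run to run); the free opening from the post to the farther side wall is 188 mm wide, shorter than the tube.
- cap: Black blanking disc, 24 mm in diameter, practically flush with the bench (no obstacle), over the post's other socket, 50 mm to the other side of the bay's middle. Origin at its centre.
- grease_tin: Bystander: green tin, 64 mm in diameter, 70 mm high, standing outside the bay; origin at the centre of its underside.
- screwdriver: Bystander: screwdriver with a red handle, about 180 mm long, lying outside the bay roughly along its own x axis; origin at bench level about the middle of its length.
- collar: Bystander: steel stepped collar, 54 mm in diameter, 55 mm high, standing to one side; origin at the centre of its underside.
There are look-alikes about, which are no part of the job. Of the things that look like the part that bears tube_center, the largest one is meant.

How it is judged:
At the end, for the whole second after the job is handed in: The tube lies still and flat on the bench inside the bay, between the side walls: its long side within about 8 mm of the rear wall at mid-length and parallel to it within 0.07 rad (4 degrees) (x of tube_center in the frame of bay between -0.0205 and -0.008 m and y of tube_center in the frame of bay between -0.045 and 0.045 m and angle between the y axis of tube_center and the y axis of bay, either way round below 0.07 rad and height (world z) of tube_center below 0.018 m and angle between tube_center's own z axis and vertical below 0.06 rad and linear speed of tube below 0.01 m/s); the robot touches nothing.
It fails at once if the tube is grasped or straddled: touched by the fingers while the grasp point is within it (contact force between the fingers and tube above 0.5 N and x of the grasp point in the frame of tube_center between -0.009 and 0.009 m and y of the grasp point in the frame of tube_center between -0.105 and 0.105 m and z of the grasp point in the frame of tube_center below 0.02 m).
It fails at once if the tube is pushed with the arm or the gripper's body instead of the fingers (contact force between the arm and tube above 2 N).
It fails at once if the tube is lifted off the bench (more than 8 mm) or tipped (more than 0.2 rad) (height (world z) of tube_center above 0.0205 m or angle between tube_center's own z axis and vertical above 0.2 rad).
It fails at once if the green tin, the screwdriver or the steel collar is disturbed (moved more than 20 mm) (distance of any of grease_tin, screwdriver, collar from where it was at the start of the episode above 0.02 m).
It also fails if it takes over 72 s, if anything falls off the work surface, if the arm or the gripper's body presses on something with over 40 N, if the wrist force passes 120 N, or if a joint passes its speed limit or range.

## Robot

A 7-joint arm with a two-finger parallel gripper is mounted at the origin on the work surface. World frame = base frame: x ahead of the robot, y to its left, z up, the work surface at z = 0. Lengths are in m, angles in rad, forces in N, time in s.
With the tool pointing down it reaches from about 0.4 to 0.85 m from the base axis. Payload 10.4 kg.
Tool frame: the origin (TCP) lies midway between the tips of the shut fingers; the grasp point (between the pads) lies 19 mm behind it; z points along the fingers, y is the line along which they close (so a half turn about z gives the same grasp; the last joint's range is limited). The gripper opens to 87 mm and grips with 3 to 60 N. Pads are 19 mm wide; open, the fingers measure 117 mm over their backs; the gripper's body (75 mm by 190 mm) begins 51 mm behind the grasp point.
Start: joints at [1.275, 0.332, -0.065, 1.46, 0.022, 1.35, -0.088], TCP at [0.168, -0.602, 0.223] pointing down, gripper open.
Joint ranges: [-2.6, 2.6], [-0.5, 2.12], [-1.47, 1.34], [0.16, 2.42], [-1.27, 4.41], [0.06, 2.06], [-2.6, 2.6]. Speed limits (rad/s): [2.22, 2.22, 2.79, 2.79, 3.14, 3.14, 3.14].

## Interface

Orientations are given as a unit quaternion [x, y, z, w].
In Python, from bench import r gives the robot as it stands.
- The arm moves only by the tool arm_command, never from a script. Its arguments are lists of equal length, an entry for each row: "xyz": the shift along the world's x, y, z in m, a list of three; "rot": the turn, a rotation vector about the world's x, y, z in rad, a list of three. In form: {"xyz": [[tx, ty, tz], ...], "rot": [[ax, ay, az], ...]}. A call has 1 to 20 rows; each row is the pose to reach, as a shift and turn from the pose commanded when the call began; what a row does not reach only later rows make up. A row lasts 1/12 s, in which the tool goes at most 41.7 mm and 7.16 degrees, less where a joint would pass 70% of its speed; a pose out of reach is approached as far as the arm can. A call with a gripper value outside its range is refused whole. "grip" is the opening, from 0 (shut) to 1 (fully open), set as the call begins (left out, the last holds). The fingers move at their own pace and stop on an object; "squeeze" is the grip in N (left out, the last holds). Time passes only in rows, so rows that repeat a pose let the fingers close. It gives the time, the measured TCP pose, the force, the opening and the grip force at its end, in the units of the state.
- r.read_state(): the state, without advancing time (a new reading comes with each control period).
- r.camera(name): name is "side" or "top"; returns the picture (480x640x3 uint8, red, green, blue); there is no depth.
- r.camera_model(name): a dict with "fx", "fy", "cx", "cy" (pixels), "T" (4x4, takes a point from camera to world coordinates). Camera axes: x right, y up, looking along -z (the intrinsics and any distortion apply to the point x, -y, -z); pixel columns grow to the right and rows downward; lengths in m; the calibration is good to about 2 mm. A picture is of the moment at which its call begins. camera_model takes no time and is no camera call.
- r.close_job(): hands the job in; it is judged then, once.
Trained networks look in the newest picture that a camera, given by its name, has taken for a name from the list of things; names that differ only in an ending like _2 or _b are one class to them, and where a whole thing is asked for, a point or a joint stands for the part that bears it (a point fixed in the world has none). Each returns a list of dicts, best first, with "conf" (0 to 1); they miss things now and then, are a little off and sometimes report something else, mostly with a low value. They report only what shows in the picture. A call takes as long as a camera call. They do not tell look-alikes from the thing itself.
- r.look_for(label, camera): "at" ([x, y, z] in m, in the coordinates of the camera as it stood for that picture, good to about 4 mm: the middle of the surface that is visible of it).
- r.spot_point(label, camera): "at" ([x, y, z] in m, in the coordinates of the camera as it stood for that picture, good to about 4 mm: a listed point, or the origin of a listed thing).
The state is a dict: "time": time; "joint_positions": joint angles; "joint_vel": joint speeds; "joint_torque": joint torques, N m; "ee_pos": TCP position; "eef_rot": TCP orientation; "ft_force": force on the tool from outside, world axes, zero at the start; "torque": the same for the moment, N m; "width": finger opening in m; "grip_force": force on a finger pad.
Only numpy, scipy, OpenCV 4.12 (cv2) and the standard library are available. Lean on these libraries where they do the work, as an engineer would, in place of code of your own. Each camera call takes 0.05 s, during which the arm holds its last target. There are 200 camera calls.

## Working session

There is one attempt and no reset: what is moved stays moved. The work goes in short steps, Python scripts to look and compute and a tool call to move; the robot and the scene stay as the last step left them, time stands still between calls to the robot, and variables do not carry over. Pictures are saved under pics/ and viewed, at most 10 in all, crops included, and the job is handed in when it is done.

Besides the shell and the picture viewer there is one more tool, called by a JSON object that holds its "method" and its "body". arm_command: Moves the arm, as the interface text tells. Its arguments: {"type":"object","properties":{"xyz":{"type":"array"},"rot":{"type":"array"},"grip":{"type":"number"},"squeeze":{"type":"number"}},"required":["xyz","rot"]}

```bash
mkdir -p pics; cat > h.py <<'E'
import numpy as np, cv2
from bench import r
def pic(c,n):
    im=r.camera(c); cv2.imwrite(f'pics/{n}.png',im[:,:,::-1]); return im
def w(c,p):
    T=np.array(r.camera_model(c)['T']); return (T@np.r_[p,1])[:3]
def px(c,p):
    m=r.camera_model(c); q=np.linalg.inv(np.array(m['T']))@np.r_[p,1]
    return m['cx']+m['fx']*q[0]/-q[2], m['cy']+m['fy']*-q[1]/-q[2]
def ray(c,u,v,z):
    m=r.camera_model(c);T=np.array(m['T']); d=T[:3,:3]@np.array([(u-m['cx'])/m['fx'],-(v-m['cy'])/m['fy'],-1])
    o=T[:3,3]; return o+d*(z-o[2])/d[2]
E
python3 - <<'E'
from h import *
np.set_printoptions(precision=3,suppress=True)
print({k:(np.round(v,3) if k!='time' else v) for k,v in r.read_state().items()})
for c in ['top','side']:
    pic(c,c+'0'); m=r.camera_model(c); print(c,{k:np.round(v,3) for k,v in m.items()})
    for l in ['tube_center','tube_end_left','tube_end_right','bay','post','cap','grease_tin','screwdriver','collar']:
        print(l,[(w(c,d['at']),round(d['conf'],2)) for d in r.spot_point(l,c)[:3]])
E
```

```text
{'time': 0.0, 'joint_positions': array([ 1.275,  0.333, -0.065,  1.461,  0.022,  1.35 , -0.088]), 'joint_vel': array([ 0.003, -0.002, -0.001, -0.001, -0.   ,  0.001,  0.001]), 'joint_torque': array([ -0.   , -62.325,   0.025, -38.989,  -0.061,   0.039,   0.   ]), 'ee_pos': array([ 0.168, -0.602,  0.222]), 'eef_rot': array([ 0.991,  0.136, -0.   , -0.001]), 'ft_force': array([0.657, 0.147, 0.532]), 'torque': array([ 0.005,  0.018, -0.022]), 'grip_force': np.float64(0.0), 'width': np.float64(0.087)}
top {'fx': np.float64(567.38), 'fy': np.float64(567.38), 'cx': np.float64(324.636), 'cy': np.float64(239.968), 'T': array([[-0.015,  0.986, -0.169,  0.389],
       [-1.   , -0.014,  0.004,  0.041],
       [ 0.002,  0.169,  0.986,  1.083],
       [ 0.   ,  0.   ,  0.   ,  1.   ]])}
tube_center [(array([0.501, 0.031, 0.012]), 0.89), (array([0.356, 0.082, 0.007]), 0.7), (array([ 0.373, -0.123,  0.01 ]), 0.57)]
tube_end_left [(array([0.278, 0.105, 0.013]), 0.91), (array([ 0.388, -0.204,  0.013]), 0.81), (array([0.511, 0.145, 0.016]), 0.63)]
tube_end_right [(array([ 0.359, -0.045,  0.013]), 0.97
[... 721 characters left out ...]
 0.033, 0.012]), 0.87), (array([ 0.373, -0.126,  0.013]), 0.85), (array([0.355, 0.081, 0.009]), 0.56)]
tube_end_left [(array([0.278, 0.098, 0.01 ]), 0.96), (array([0.512, 0.144, 0.01 ]), 0.93), (array([ 0.388, -0.205,  0.007]), 0.91)]
tube_end_right [(array([ 0.505, -0.075,  0.009]), 0.93), (array([ 0.363, -0.051,  0.009]), 0.78), (array([0.429, 0.063, 0.011]), 0.58)]
bay [(array([ 0.676,  0.039, -0.   ]), 0.97)]
post [(array([ 0.602, -0.019,  0.001]), 0.75)]
cap [(array([0.679, 0.311, 0.003]), 0.71), (array([ 0.597,  0.083, -0.   ]), 0.37)]
grease_tin [(array([0.68 , 0.312, 0.001]), 0.58)]
screwdriver [(array([ 0.713, -0.23 ,  0.002]), 0.56)]
collar [(array([ 0.528,  0.342, -0.002]), 0.61)]
```

View pics/top0.png

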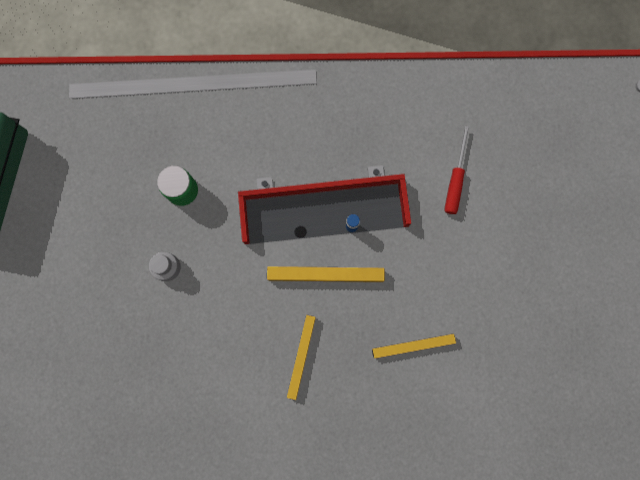

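View pics/side0.png

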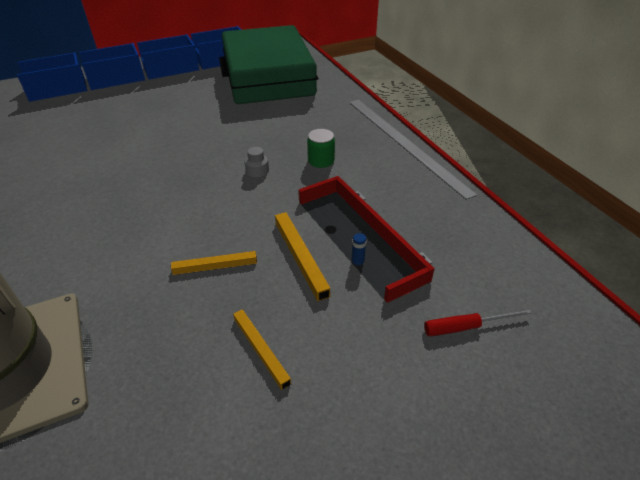

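The top view shows the target tube (the largest yellow one) at about (325,274). The bay opens towards the robot, the blue post is at (353,221), right of the middle, and the cap is at (300,231). The tube's right end therefore goes in behind the post.

{"method": "arm_command", "body": {"xyz": [[0.34,0.462,-0.1],[0.34,0.462,-0.1],[0.34,0.462,-0.1],[0.34,0.462,-0.1],[0.34,0.462,-0.1],[0.34,0.462,-0.1],[0.34,0.462,-0.1],[0.34,0.462,-0.1],[0.34,0.462,-0.1],[0.34,0.462,-0.1],[0.34,0.462,-0.1],[0.34,0.462,-0.1],[0.34,0.462,-0.1],[0.34,0.462,-0.1],[0.34,0.462,-0.1],[0.34,0.462,-0.1],[0.34,0.462,-0.1],[0.34,0.462,-0.1],[0.34,0.462,-0.1],[0.34,0.462,-0.1]], "rot": [[0,0,-0.2],[0,0,-0.2],[0,0,-0.2],[0,0,-0.2],[0,0,-0.2],[0,0,-0.2],[0,0,-0.2],[0,0,-0.2],[0,0,-0.2],[0,0,-0.2],[0,0,-0.2],[0,0,-0.2],[0,0,-0.2],[0,0,-0.2],[0,0,-0.2],[0,0,-0.2],[0,0,-0.2],[0,0,-0.2],[0,0,-0.2],[0,0,-0.2]], "grip": 0}}

```text
time: 2.67
ee_pos: [0.508, -0.1411, 0.1228]
eef_rot: [0.999, 0.035, 0.0, 0.0]
ft_force: [-0.2, -0.4, -0.7]
width: 0.0004
grip_force: 0.0
```

```bash
cat >> h.py <<'E'
np.set_printoptions(precision=4,suppress=True)
def yellow(c):
    im=r.camera(c); hsv=cv2.cvtColor(im,cv2.COLOR_RGB2HSV)
    m=cv2.inRange(hsv,(18,130,130),(32,255,255)); return im,m
B=np.array([0.674,0.040]); A=0.075
def tobay(p): 
    c,s=np.cos(A),np.sin(A); return np.array([[c,s],[-s,c]])@(np.array(p)[:2]-B)
def toworld(p):
    c,s=np.cos(A),np.sin(A); return np.array([[c,-s],[s,c]])@np.array(p)+B
def tube():
    im,m=yellow('top'); cs,_=cv2.findContours(m,0,2); out=None
    for k in sorted(cs,key=cv2.contourArea)[::-1][:3]:
        pts=np.array([ray('top',u,v,0.022)[:2] for u,v in k[:,0,:].astype(float)],np.float32)
        (cx,cy),(a,b),_=R=cv2.minAreaRect(pts); q=cv2.boxPoints(R); e=max(q[1]-q[0],q[2]-q[1],key=np.linalg.norm)
        if e[1]<0:e=-e
        th=np.arctan2(-e[0],e[1]); print('rect world',np.array([cx,cy]),'size',max(a,b),min(a,b),'th_bay',th-A,'bay',tobay((cx,cy)))
    for c in ['top','side']:
        if c=='side': r.camera(c)
        for l in ['tube_end_left','tube_end_right','tube_center']:
            print(c,l,[(w(c,d['at'])[:2],tobay(w(c,d['at']))) for d in r.spot_point(l,c)[:4]])
def tool():
    s=r.read_state(); q=s['eef_rot']; print('t',s['time'],'tcp',np.array(s['ee_pos']),'bay',tobay(s['ee_pos']),'yaw',2*np.arctan2(q[1],q[0]),'F',np.array(s['ft_force']),'w',s['width'])
E
python3 - <<'E'
from h import *
tool(); 
for u,v in [(239,191),(404,175),(245,243),(409,225)]: print(ray('top',u,v,0.035))
tube()
im=r.camera('top');hsv=cv2.cvtColor(im,cv2.COLOR_RGB2HSV)
m=cv2.inRange(hsv,(0,150,90),(6,255,255))|cv2.inRange(hsv,(174,150,90),(180,255,255)); m[:100]=0;m[:,430:]=0
pts=[]
for u in range(255,395,5):
    v=np.where(m[:,u])[0]; 
    if len(v): pts.append(np.r_[ray('top',u,v[0],0.035)[:2],ray('top',u,v[-1]+1,.035)[:2]])
pts=np.array(pts);print(np.polyfit(pts[:,1],pts[:,0],1),np.polyfit(pts[:,3],pts[:,2],1))
E
```

```text
t 2.6667 tcp [ 0.508  -0.1411  0.1228] bay [-0.1791 -0.1682] yaw 0.07076393856821558 F [-0.1735 -0.4018 -0.6871] w 0.00041328702360711683
[0.6653 0.1979 0.035 ]
[ 0.6923 -0.1172  0.035 ]
[0.5648 0.1856 0.035 ]
[ 0.5947 -0.1229  0.035 ]
rect world [0.5068 0.0377] size 0.21603824198246002 0.02453046292066574 th_bay -0.08970151 bay [-0.1669  0.0102]
rect world [ 0.3708 -0.1232] size 0.1505461484193802 0.017824606969952583 th_bay 0.08852653 bay [-0.3146 -0.14  ]
rect world [0.3546 0.0834] size 0.15291397273540497 0.01694239117205143 th_bay 1.2492405 bay [-0.3153  0.0672]
top tube_end_left [(array([ 0.3857, -0.2057]), array([-0.3059, -0.2234])), (array([0.5103, 0.1462]), array([-0.1553,  0.1182])), (array([0.2766, 0.1057]), array([-0.3914,  0.0953]))]
top tube_end_right [(array([ 0.5046, -0.0737]), array([-0.1775, -0.1007])), (array([ 0.3582, -0.046 ]), array([-0.3213, -0.0621])), (array([0.4311, 0.0661]), array([-0.2402,  0.0442])), (array([0.5235, 0.3382]), array([-0.1278,  0.3087]))]
top tube_center [(array([0.5013, 0.0364]), array([-0.1725,  0.0093])), (array([ 0.374 , -0.1235]), array([-0.3114, -0.1405])), (array([0.3565, 0.0827]), array([-0.3135,  0.0664]))]
side tube_end_left [(array([0.2794, 0.098 ]), array([-0.3892,  0.0874])), (array([ 0.3863, -0.2011]), array([-0.305 , -0.2188])), (array([0.5108, 0.1433]), array([-0.1551,  0.1152]))]
side tube_end_right [(array([0.4294, 0.0587]), array([-0.2425,  0.0369])), (array([ 0.3648, -0.052 ]), array([-0.3152, -0.0686])), (array([ 0.5063, -0.0719]), array([-0.1756, -0.099 ])), (array([0.5288, 0.3444]), array([-0.122 ,  0.3144]))]
side tube_center [(array([0.5101, 0.0316]), array([-0.164 ,  0.0039])), (array([0.3526, 0.0835]), array([-0.3173,  0.0674])), (array([ 0.3726, -0.1274]), array([-0.3131, -0.1444]))]
[-0.0959  0.6824] [-0.0939  0.6731]
```

{"method": "arm_command", "body": {"xyz": [[-0.003,0,-0.04],[-0.003,0,-0.08],[-0.003,0,-0.112],[-0.003,0.01,-0.112],[-0.003,0.02,-0.112],[-0.003,0.03,-0.112],[-0.003,0.04,-0.112],[-0.003,0.048,-0.112],[-0.003,0.053,-0.112],[-0.002,0.058,-0.112],[-0.002,0.064,-0.112],[-0.002,0.07,-0.112],[-0.002,0.076,-0.112],[-0.002,0.082,-0.112],[-0.002,0.088,-0.112],[-0.002,0.094,-0.112],[-0.002,0.1,-0.112],[-0.002,0.105,-0.112],[-0.002,0.109,-0.112],[-0.002,0.112,-0.112]], "rot": [[0,0,-0.03],[0,0,-0.06],[0,0,-0.085],[0,0,-0.085],[0,0,-0.085],[0,0,-0.085],[0,0,-0.085],[0,0,-0.085],[0,0,-0.085],[0,0,-0.085],[0,0,-0.085],[0,0,-0.085],[0,0,-0.085],[0,0,-0.085],[0,0,-0.085],[0,0,-0.085],[0,0,-0.085],[0,0,-0.085],[0,0,-0.085],[0,0,-0.085]]}}

```text
time: 4.78
ee_pos: [0.5063, -0.0273, 0.0105]
eef_rot: [1.0, -0.006, -0.0, -0.0]
ft_force: [-1.0, -1.5, 0.8]
width: 0.0005
grip_force: 0.8
```

```bash
sed -i 's/^B=.*/B=np.array([0.671,0.040]); A=0.09/' h.py
python3 - <<'E'
from h import *
tool(); tube(); pic('side','side1')
E
```

```text
t 4.7833 tcp [ 0.5063 -0.0273  0.0105] bay [-0.1701 -0.0522] yaw -0.01178499010001975 F [-0.98   -1.5392  0.7971] w 0.0005020478387702661
rect world [0.5054 0.1353] size 0.12987633049488068 0.02262137085199356 th_bay -0.104671724 bay [-0.1564  0.1098]
rect world [0.3546 0.0834] size 0.15291397273540497 0.01694239117205143 th_bay 1.2342405 bay [-0.3112  0.0717]
top tube_end_left [(array([0.5079, 0.2041]), array([-0.1477,  0.1781])), (array([0.279 , 0.1058]), array([-0.3845,  0.1007]))]
top tube_end_right [(array([0.4253, 0.0627]), array([-0.2427,  0.0447]))]
top tube_center [(array([0.3551, 0.0802]), array([-0.311 ,  0.0684])), (array([0.5015, 0.0882]), array([-0.1645,  0.0633]))]
side tube_end_left [(array([0.2813, 0.1   ]), array([-0.3828,  0.0948])), (array([ 0.3867, -0.2044]), array([-0.3051, -0.2179])), (array([0.5073, 0.2011]), array([-0.1486,  0.1752])), (array([0.507 , 0.0888]), array([-0.159 ,  0.0633]))]
side tube_end_right [(array([ 0.5049, -0.0189]), array([-0.1707, -0.0437])), (array([0.4284, 0.0622]), array([-0.2397,  0.0439])), (array([ 0.3663, -0.0496]), array([-0.3116, -0.0618]))]
side tube_center [(array([ 0.374 , -0.1262]), array([-0.3107, -0.1388])), (array([0.354 , 0.0866]), array([-0.3115,  0.0749])), (array([0.5093, 0.0893]), array([-0.1566,  0.0636]))]
```

View pics/side1.png

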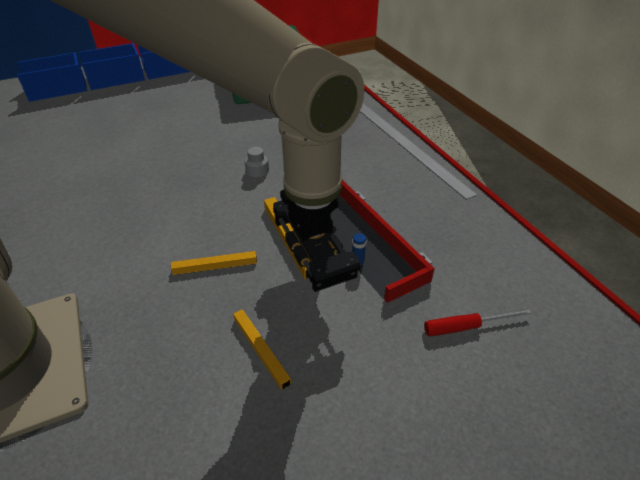

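{"method": "arm_command", "body": {"xyz": [[0,-0.015,0],[-0.025,-0.015,0],[-0.047,-0.015,0],[-0.047,0.01,0],[-0.047,0.033,0],[-0.035,0.033,0],[-0.0225,0.033,0],[-0.0164,0.032,0],[-0.0103,0.0314,0],[-0.0042,0.031,0],[0.002,0.0309,0],[0.0081,0.0312,0],[0.0143,0.0318,0],[0.0204,0.0326,0],[0.0264,0.0338,0],[0.0324,0.0353,0],[0.0383,0.037,0],[0.0441,0.0391,0],[0.0497,0.0414,0],[0.0553,0.0441,0]], "rot": [[0,0,0],[0,0,0],[0,0,0],[0,0,0],[0,0,0],[0,0,0],[0,0,0],[0,0,0.05],[0,0,0.1],[0,0,0.15],[0,0,0.2],[0,0,0.25],[0,0,0.3],[0,0,0.35],[0,0,0.4],[0,0,0.45],[0,0,0.5],[0,0,0.55],[0,0,0.6],[0,0,0.65]]}}

```text
time: 6.9
ee_pos: [0.5618, 0.0158, 0.0105]
eef_rot: [0.949, 0.314, -0.0, 0.0]
ft_force: [-0.4, -1.0, 0.8]
width: 0.0001
grip_force: 0.4
```

```bash
python3 - <<'E'
from h import *
tool(); tube(); pic('top','top2')
E
```

```text
t 6.9 tcp [0.5618 0.0158 0.0105] bay [-0.1109 -0.0143] yaw 0.6396505901035411 F [-0.4183 -1.0481  0.7919] w 5.5256480460709305e-05
rect world [0.3546 0.0834] size 0.15291813015937805 0.016910022124648094 th_bay 1.2347074 bay [-0.3112  0.0717]
rect world [0.5053 0.1517] size 0.10342305898666382 0.024460511282086372 th_bay 0.46318355 bay [-0.1549  0.1261]
top tube_end_left [(array([0.4776, 0.1963]), array([-0.1785,  0.1731])), (array([0.2782, 0.108 ]), array([-0.3851,  0.103 ]))]
top tube_end_right [(array([0.4286, 0.0682]), array([-0.2389,  0.0499]))]
top tube_center [(array([0.3543, 0.0844]), array([-0.3114,  0.0727])), (array([0.5343, 0.1044]), array([-0.1304,  0.0764]))]
side tube_end_left [(array([ 0.385 , -0.2025]), array([-0.3066, -0.2158])), (array([0.2787, 0.0967]), array([-0.3856,  0.0918])), (array([0.4775, 0.1949]), array([-0.1788,  0.1717]))]
side tube_end_right [(array([ 0.3614, -0.0508]), array([-0.3165, -0.0626])), (array([0.4289, 0.06  ]), array([-0.2393,  0.0416])), (array([0.5982, 0.0111]), array([-0.0751, -0.0222]))]
side tube_center [(array([0.5415, 0.0986]), array([-0.1237,  0.07  ])), (array([0.3544, 0.083 ]), array([-0.3115,  0.0713])), (array([ 0.3728, -0.1242]), array([-0.3117, -0.1367])), (array([ 0.6049, -0.0187]), array([-0.0711, -0.0525]))]
```

View pics/top2.png

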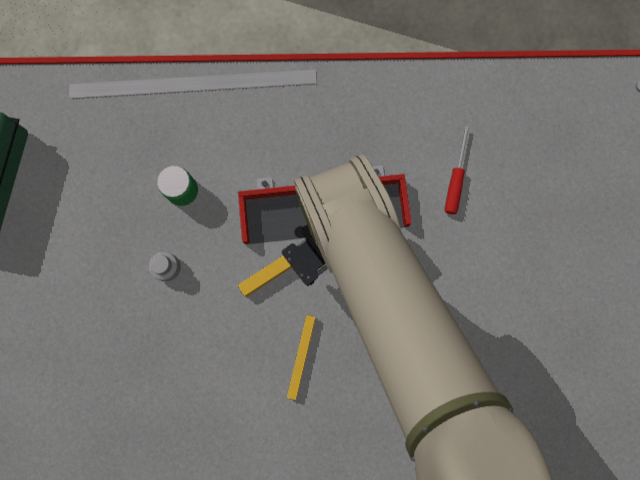

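{"method": "arm_command", "body": {"xyz": [[-0.0126,-0.0082,0],[-0.0243,0.0098,0],[-0.0361,0.0278,0],[-0.0478,0.0458,0],[-0.0596,0.0638,0],[-0.0554,0.0665,0],[-0.0512,0.0693,0],[-0.0475,0.0717,0],[-0.0437,0.0742,0],[-0.0399,0.0767,0],[-0.0361,0.0791,0],[-0.0323,0.0816,0],[-0.0286,0.084,0],[-0.0252,0.0862,0],[-0.0219,0.0884,0],[-0.0219,0.0884,0]], "rot": [[0,0,-0.03],[0,0,-0.06],[0,0,-0.06],[0,0,-0.06],[0,0,-0.06],[0,0,-0.06],[0,0,-0.06],[0,0,-0.06],[0,0,-0.06],[0,0,-0.06],[0,0,-0.06],[0,0,-0.06],[0,0,-0.06],[0,0,-0.06],[0,0,-0.06],[0,0,-0.06]]}}

```text
time: 8.68
ee_pos: [0.5405, 0.1053, 0.0106]
eef_rot: [0.959, 0.285, 0.0, -0.0]
ft_force: [0.1, 0.2, 1.3]
width: 0.0006
grip_force: 0.0
```

```bash
python3 - <<'E'
from h import *
tool(); tube()
E
```

```text
t 8.6833 tcp [0.5405 0.1053 0.0106] bay [-0.1241  0.0768] yaw 0.5781791803674813 F [0.0639 0.1615 1.3375] w 0.0005905818207774201
rect world [0.3252 0.0908] size 0.0923919826745987 0.016877545043826103 th_bay 1.2347118 bay [-0.3398  0.0817]
rect world [ 0.3769 -0.1577] size 0.08577488362789154 0.01591629907488823 th_bay 0.08799164 bay [-0.3107 -0.1704]
rect world [0.5025 0.2073] size 0.023786690086126328 0.009270577691495419 th_bay -1.0713704 bay [-0.1528  0.1818]
top tube_end_left [(array([0.2794, 0.1032]), array([-0.3843,  0.0981])), (array([ 0.3863, -0.2034]), array([-0.3054, -0.2168])), (array([0.5016, 0.2096]), array([-0.1535,  0.1841]))]
top tube_end_right []
top tube_center [(array([0.3568, 0.0841]), array([-0.309 ,  0.0722])), (array([ 0.3743, -0.124 ]), array([-0.3103, -0.1366])), (array([0.6706, 0.0418]), array([-0.0002,  0.0018]))]
side tube_end_left [(array([0.5008, 0.2088]), array([-0.1543,  0.1834])), (array([ 0.3846, -0.2019]), array([-0.307 , -0.2151])), (array([0.2819, 0.0982]), array([-0.3823,  0.0929]))]
side tube_end_right [(array([ 0.361 , -0.0518]), array([-0.317 , -0.0635])), (array([0.6209, 0.0278]), array([-0.051 , -0.0077]))]
side tube_center [(array([ 0.372 , -0.1262]), array([-0.3127, -0.1387])), (array([0.3528, 0.084 ]), array([-0.3129,  0.0724])), (array([0.5608, 0.113 ]), array([-0.1032,  0.0826]))]
```

{"method": "arm_command", "body": {"xyz": [[-0.0209,-0.0138,0],[-0.0409,0.0164,0],[-0.0609,0.0466,0],[-0.0809,0.0769,0],[-0.1009,0.1071,0],[-0.1009,0.1071,0],[-0.0803,0.1207,0],[-0.0597,0.1343,0],[-0.0542,0.126,0],[-0.0487,0.1176,0],[-0.0459,0.1135,0],[-0.0432,0.1093,0],[-0.0404,0.1051,0],[-0.0377,0.101,0],[-0.0349,0.0968,0],[-0.0321,0.0926,0],[-0.0294,0.0884,0],[-0.0266,0.0843,0],[-0.0239,0.0801,0],[-0.0239,0.0801,0]], "rot": [[0,0,0],[0,0,0],[0,0,0],[0,0,0],[0,0,0],[0,0,0],[0,0,0],[0,0,0],[0,0,0],[0,0,0],[0,0,0],[0,0,0],[0,0,0],[0,0,0],[0,0,0],[0,0,0],[0,0,0],[0,0,0],[0,0,0],[0,0,0]]}}

```text
time: 10.75
ee_pos: [0.5167, 0.1835, 0.0106]
eef_rot: [0.959, 0.284, 0.0, 0.0]
ft_force: [-0.6, -0.1, 0.6]
width: 0.0004
grip_force: 0.0
```

```bash
python3 - <<'E'
from h import *
tool(); tube(); pic('side','side3')
E
```

```text
t 10.75 tcp [0.5167 0.1835 0.0106] bay [-0.1408  0.1568] yaw 0.5765309341650356 F [-0.6441 -0.1221  0.5594] w 0.0004477385376377155
rect world [0.6084 0.0461] size 0.1297561079263687 0.025025377050042152 th_bay 0.48780015 bay [-0.0618  0.0117]
rect world [ 0.3711 -0.1251] size 0.15215596556663513 0.01771811954677105 th_bay 0.07142028 bay [-0.3135 -0.1375]
rect world [0.5562 0.1348] size 0.013627180829644203 0.009356208145618439 th_bay -0.8879169 bay [-0.1058  0.1047]
top tube_end_left [(array([ 0.3852, -0.2033]), array([-0.3065, -0.2166]))]
top tube_end_right [(array([ 0.6421, -0.0072]), array([-0.033 , -0.0444])), (array([ 0.3577, -0.0457]), array([-0.3197, -0.0572]))]
top tube_center [(array([0.5804, 0.083 ]), array([-0.0864,  0.051 ])), (array([ 0.3731, -0.1239]), array([-0.3114, -0.1364]))]
side tube_end_left [(array([0.5232, 0.1743]), array([-0.1351,  0.147 ])), (array([ 0.3861, -0.2028]), array([-0.3056, -0.2162])), (array([0.2808, 0.1001]), array([-0.3833,  0.0949]))]
side tube_end_right [(array([0.4308, 0.0591]), array([-0.2375,  0.0406])), (array([ 0.3604, -0.0483]), array([-0.3173, -0.06  ])), (array([ 0.643 , -0.0046]), array([-0.0319, -0.0419]))]
side tube_center [(array([ 0.3752, -0.128 ]), array([-0.3097, -0.1408])), (array([0.5869, 0.0778]), array([-0.0804,  0.0452])), (array([0.3529, 0.0815]), array([-0.3131,  0.0699]))]
```

View pics/side3.png

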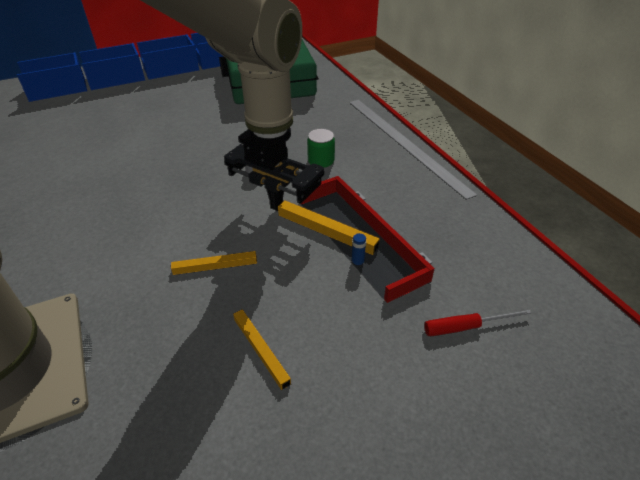

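{"method": "arm_command", "body": {"xyz": [[0.0025,-0.0039,0],[0.0051,-0.0078,0],[0.0076,-0.0117,0],[0.0102,-0.0156,0],[0.0127,-0.0195,0],[0.0153,-0.0235,0],[0.0153,-0.0235,0],[0.0087,-0.0134,0],[-0.0122,-0.027,0],[-0.0332,-0.0407,0],[-0.0332,-0.0407,0],[-0.0188,-0.0629,0],[-0.0043,-0.0851,0],[-0.0043,-0.0851,0]], "rot": [[0,0,0],[0,0,0],[0,0,0],[0,0,0],[0,0,0],[0,0,0],[0,0,0],[0,0,0],[0,0,0],[0,0,0],[0,0,0],[0,0,0],[0,0,0],[0,0,0]]}}

```text
time: 12.37
ee_pos: [0.5138, 0.0954, 0.0107]
eef_rot: [0.959, 0.283, 0.0, 0.001]
ft_force: [-0.5, -1.7, 0.1]
width: 0.0006
grip_force: 0.0
```

```bash
python3 - <<'E'
from h import *
tool(); tube()
E
```

```text
t 12.3667 tcp [0.5138 0.0954 0.0107] bay [-0.1516  0.0693] yaw 0.5729052499587973 F [-0.5157 -1.6535  0.1412] w 0.00058379563436616
rect world [0.6324 0.0089] size 0.09752066433429718 0.024811390787363052 th_bay 0.49217334 bay [-0.0412 -0.0275]
rect world [ 0.3751 -0.1484] size 0.10487402975559235 0.01755516231060028 th_bay 0.06636582 bay [-0.3117 -0.161 ]
rect world [0.3172 0.0928] size 0.07578691095113754 0.016897093504667282 th_bay 1.2338623 bay [-0.3476  0.0844]
top tube_end_left [(array([ 0.3867, -0.2025]), array([-0.305 , -0.2159])), (array([0.2774, 0.1078]), array([-0.3859,  0.1029])), (array([ 0.6622, -0.0339]), array([-0.0154, -0.0728]))]
top tube_end_right [(array([ 0.6591, -0.031 ]), array([-0.0183, -0.0696]))]
top tube_center [(array([0.3561, 0.0812]), array([-0.31  ,  0.0693])), (array([ 0.373 , -0.1228]), array([-0.3114, -0.1353])), (array([0.5954, 0.0579]), array([-0.0737,  0.0246]))]
side tube_end_left [(array([0.5402, 0.1517]), array([-0.1202,  0.123 ])), (array([0.2806, 0.1007]), array([-0.3834,  0.0955])), (array([ 0.3841, -0.202 ]), array([-0.3075, -0.2152]))]
side tube_end_right [(array([ 0.6602, -0.0303]), array([-0.017 , -0.0691])), (array([0.4298, 0.0611]), array([-0.2383,  0.0427])), (array([ 0.3615, -0.051 ]), array([-0.3165, -0.0628]))]
side tube_center [(array([0.3543, 0.0865]), array([-0.3112,  0.0748])), (array([0.6016, 0.0554]), array([-0.0677,  0.0216])), (array([ 0.3746, -0.126 ]), array([-0.3101, -0.1386]))]
```

{"method": "arm_command", "body": {"xyz": [[0.012,0.0063,0],[0.018,0.0095,0],[0.024,0.0126,0],[0.0282,0.0166,0],[0.0326,0.0204,0],[0.0372,0.024,0],[0.0419,0.0274,0],[0.0469,0.0304,0],[0.0519,0.0334,0],[0.0571,0.036,0],[0.0625,0.0384,0],[0.0625,0.0384,0],[0.0625,0.0384,0]], "rot": [[0,0,0],[0,0,0],[0,0,0],[0,0,-0.05],[0,0,-0.1],[0,0,-0.15],[0,0,-0.2],[0,0,-0.25],[0,0,-0.3],[0,0,-0.35],[0,0,-0.4],[0,0,-0.4],[0,0,-0.4]]}}

```text
time: 13.85
ee_pos: [0.574, 0.1384, 0.0104]
eef_rot: [0.996, 0.09, -0.0, -0.0]
ft_force: [-0.3, 0.5, -0.1]
width: 0.0002
grip_force: 0.0
```

```bash
python3 - <<'E'
from h import *
tool(); tube(); pic('side','side4')
E
```

```text
t 13.85 tcp [0.574  0.1384 0.0104] bay [-0.0877  0.1067] yaw 0.17986327376365735 F [-0.3092  0.4859 -0.0569] w 0.00019035510576052313
rect world [0.634  0.0043] size 0.08805074542760849 0.025166470557451248 th_bay 0.14646588 bay [-0.04   -0.0323]
rect world [ 0.3758 -0.153 ] size 0.09505653381347656 0.015572227537631989 th_bay 0.087993056 bay [-0.3113 -0.1657]
rect world [0.3128 0.094 ] size 0.06665169447660446 0.016806913539767265 th_bay 1.2338622 bay [-0.3519  0.0859]
top tube_end_left [(array([ 0.3852, -0.2025]), array([-0.3064, -0.2158])), (array([0.2762, 0.1038]), array([-0.3875,  0.099 ]))]
top tube_end_right [(array([ 0.6467, -0.0393]), array([-0.0313, -0.0768]))]
top tube_center [(array([0.6154, 0.0659]), array([-0.0531,  0.0307])), (array([ 0.3711, -0.1235]), array([-0.3133, -0.1359])), (array([0.3545, 0.084 ]), array([-0.3112,  0.0723]))]
side tube_end_left [(array([ 0.3882, -0.203 ]), array([-0.3035, -0.2165])), (array([0.2816, 0.0962]), array([-0.3827,  0.091 ]))]
side tube_end_right [(array([ 0.6473, -0.0356]), array([-0.0304, -0.0732])), (array([ 0.3616, -0.0506]), array([-0.3163, -0.0625]))]
side tube_center [(array([0.354, 0.081]), array([-0.312 ,  0.0693])), (array([ 0.3738, -0.125 ]), array([-0.3109, -0.1377])), (array([0.6195, 0.0641]), array([-0.0491,  0.0286]))]
```

View pics/side4.png

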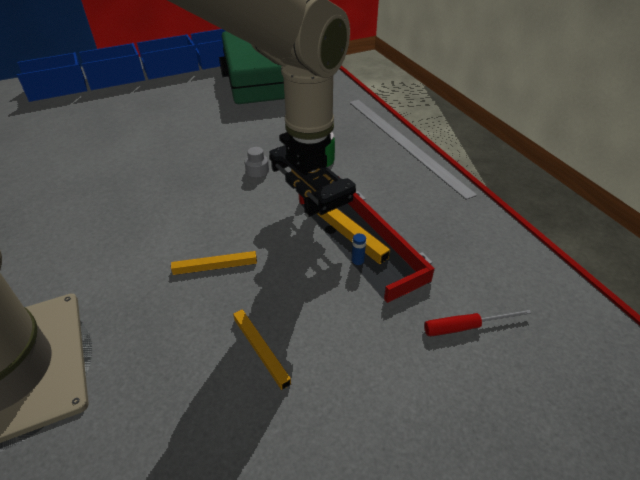

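{"method": "arm_command", "body": {"xyz": [[-0.0164,-0.0075,0],[-0.01,-0.02,0],[-0.004,-0.0331,0],[0.002,-0.0316,0],[0.0077,-0.0301,0],[0.0105,-0.0289,0],[0.0133,-0.0278,0],[0.0161,-0.0266,0],[0.0188,-0.0254,0],[0.0216,-0.0243,0],[0.0244,-0.0231,0],[0.0244,-0.0231,0],[0.0122,-0.0242,0],[0.008,-0.048,0],[0.0046,-0.0731,0],[0.0046,-0.0731,0],[0.0046,-0.0731,0]], "rot": [[0,0,0],[0,0,0.03],[0,0,0.06],[0,0,0.06],[0,0,0.06],[0,0,0.035],[0,0,0.01],[0,0,-0.015],[0,0,-0.04],[0,0,-0.065],[0,0,-0.09],[0,0,-0.09],[0,0,-0.09],[0,0,-0.09],[0,0,-0.09],[0,0,-0.09],[0,0,-0.09]]}}

```text
time: 15.72
ee_pos: [0.5789, 0.0629, 0.0107]
eef_rot: [0.999, 0.042, 0.0, 0.0]
ft_force: [0.2, 1.0, 0.7]
width: 0.0004
grip_force: 0.0
```

```bash
python3 - <<'E'
from h import *
tool(); tube(); print([w('side',d['at']) for d in r.spot_point('bay','side')][:2]); pic('top','top5')
E
```

```text
t 15.7167 tcp [0.5789 0.0629 0.0107] bay [-0.0896  0.0311] yaw 0.08478433192931034 F [0.2207 1.0414 0.6897] w 0.0003991764445700281
rect world [0.3546 0.0834] size 0.15291067957878113 0.016883401200175285 th_bay 1.2338736 bay [-0.3112  0.0717]
rect world [ 0.3812 -0.187 ] size 0.026167521253228188 0.014152384363114834 th_bay 0.08799259 bay [-0.309  -0.2001]
rect world [0.6162 0.1756] size 0.025066575035452843 0.008460449986159801 th_bay -1.5659647 bay [-0.0424  0.14  ]
top tube_end_left [(array([0.6156, 0.1807]), array([-0.0425,  0.1451])), (array([0.2778, 0.1062]), array([-0.3857,  0.1013])), (array([ 0.3854, -0.2036]), array([-0.3063, -0.2169]))]
top tube_end_right [(array([0.4291, 0.0635]), array([-0.2388,  0.0452])), (array([ 0.643 , -0.0369]), array([-0.0348, -0.074 ]))]
top tube_center []
side tube_end_left [(array([ 0.3846, -0.2035]), array([-0.3071, -0.2167])), (array([0.2811, 0.0988]), array([-0.3831,  0.0937]))]
side tube_end_right [(array([ 0.3621, -0.0493]), array([-0.3157, -0.0612])), (array([0.4294, 0.063 ]), array([-0.2386,  0.0446])), (array([ 0.6445, -0.0351]), array([-0.0331, -0.0725]))]
side tube_center [(array([0.3542, 0.0839]), array([-0.3115,  0.0722])), (array([ 0.3755, -0.1242]), array([-0.3091, -0.137 ])), (array([0.634, 0.068]), array([-0.0343,  0.0312]))]
[array([ 0.6747,  0.0381, -0.002 ])]
```

View pics/top5.png

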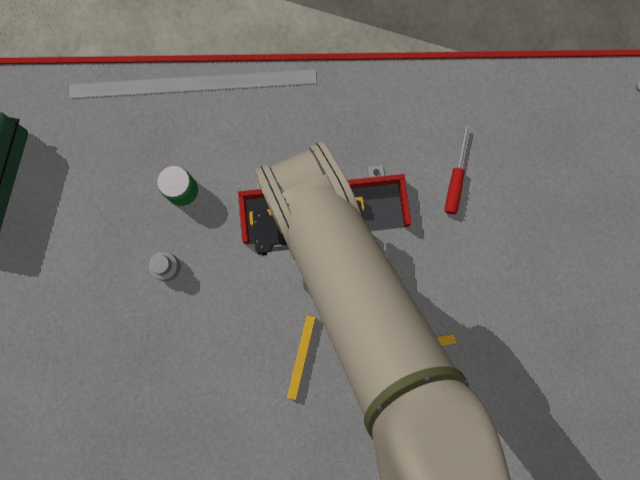

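{"method": "arm_command", "body": {"xyz": [[0.008,0.005,0],[0.016,0.0085,0],[0.0253,0.0093,0],[0.0293,0.0097,0],[0.0333,0.01,0],[0.0373,0.0104,0],[0.0413,0.0107,0],[0.0453,0.0111,0],[0.0483,0.0114,0],[0.0505,0.0116,0],[0.0522,0.0117,0],[0.0522,0.0117,0]], "rot": [[0,0,0],[0,0,0],[0,0,0],[0,0,0],[0,0,0],[0,0,0],[0,0,0],[0,0,0],[0,0,0],[0,0,0],[0,0,0],[0,0,0]]}}

```text
time: 17.22
ee_pos: [0.6312, 0.0765, 0.0106]
eef_rot: [0.999, 0.044, 0.0, 0.0]
ft_force: [-0.5, 0.2, -0.4]
width: 0.0003
grip_force: 0.0
```

```bash
python3 - <<'E'
from h import *
tool(); tube()
E
```

```text
t 17.2167 tcp [0.6312 0.0765 0.0106] bay [-0.0363  0.0399] yaw 0.08766413126229294 F [-0.5147  0.2377 -0.3893] w 0.00029325240036161856
rect world [0.3546 0.0834] size 0.15291813015937805 0.016910022124648094 th_bay 1.2347074 bay [-0.3112  0.0717]
rect world [ 0.6692 -0.0349] size 0.012391958385705948 0.0030341041274368763 th_bay -1.4945407 bay [-0.0085 -0.0744]
top tube_end_left [(array([0.2777, 0.1065]), array([-0.3857,  0.1016])), (array([ 0.707 , -0.2273]), array([ 0.0118, -0.2695]))]
top tube_end_right [(array([0.4288, 0.0667]), array([-0.2388,  0.0484])), (array([ 0.6673, -0.0352]), array([-0.0104, -0.0746]))]
top tube_center [(array([0.3588, 0.0822]), array([-0.3072,  0.0701])), (array([0.5246, 0.3378]), array([-0.119 ,  0.3098]))]
side tube_end_left [(array([0.2801, 0.1019]), array([-0.3837,  0.0967])), (array([0.6444, 0.1806]), array([-0.0139,  0.1425])), (array([ 0.3863, -0.2033]), array([-0.3055, -0.2167]))]
side tube_end_right [(array([ 0.3611, -0.0512]), array([-0.3168, -0.063 ])), (array([ 0.6654, -0.0369]), array([-0.0125, -0.0761])), (array([0.4263, 0.0589]), array([-0.242 ,  0.0408]))]
side tube_center [(array([0.3567, 0.0814]), array([-0.3093,  0.0695])), (array([0.6594, 0.0685]), array([-0.009 ,  0.0294]))]
```

{"method": "arm_command", "body": {"xyz": [[0.001,0,0],[0.002,0,0],[0.003,0,0],[0.004,0,0],[0.004,0,0]], "rot": [[0,0,0],[0,0,0],[0,0,0],[0,0,0],[0,0,0]]}}

```text
time: 18.03
ee_pos: [0.6315, 0.0766, 0.0102]
eef_rot: [0.999, 0.044, -0.004, 0.001]
ft_force: [-16.8, -2.2, 13.1]
width: 0.0008
grip_force: 8.9
```

{"method": "arm_command", "body": {"xyz": [[-0.008,-0.001,0],[-0.016,-0.0015,0],[-0.026,-0.002,0],[-0.026,-0.002,0.03],[-0.026,-0.002,0.06],[-0.026,-0.002,0.1],[-0.06,-0.04,0.14],[-0.09,-0.08,0.17],[-0.12,-0.12,0.19],[-0.14,-0.15,0.19],[-0.16,-0.18,0.19],[-0.17,-0.21,0.19],[-0.18,-0.24,0.19],[-0.19,-0.27,0.19],[-0.2,-0.3,0.19],[-0.2,-0.33,0.19],[-0.2,-0.36,0.19],[-0.2,-0.38,0.19],[-0.2,-0.38,0.19],[-0.2,-0.38,0.19]], "rot": [[0,0,0],[0,0,0],[0,0,0],[0,0,0],[0,0,0],[0,0,0],[0,0,0],[0,0,0],[0,0,0],[0,0,0],[0,0,0],[0,0,0],[0,0,0],[0,0,0],[0,0,0],[0,0,0],[0,0,0],[0,0,0],[0,0,0],[0,0,0]]}}

```text
time: 19.7
ee_pos: [0.4344, -0.3041, 0.2003]
eef_rot: [0.999, 0.043, 0.0, -0.0]
ft_force: [0.1, 0.6, 0.3]
width: 0.0004
grip_force: 0.0
```

```bash
python3 - <<'E'
from h import *
tool(); tube(); im=pic('top','top6'); cv2.imwrite('pics/crop6.png',cv2.resize(im[150:270,140:490,::-1],None,fx=2.2,fy=2.2))
E
```

```text
t 19.7 tcp [ 0.4344 -0.3041  0.2003] bay [-0.2665 -0.3214] yaw 0.08573411153195719 F [0.1194 0.5909 0.274 ] w 0.00043909355870733375
rect world [0.6552 0.072 ] size 0.21908259391784668 0.023568039759993553 th_bay 0.005028799 bay [-0.0129  0.0333]
rect world [ 0.371  -0.1245] size 0.15325938165187836 0.017829541116952896 th_bay 0.073144704 bay [-0.3136 -0.1369]
rect world [0.3546 0.0834] size 0.15291817486286163 0.016974562779068947 th_bay 1.234712 bay [-0.3112  0.0717]
top tube_end_left [(array([0.2788, 0.1044]), array([-0.3848,  0.0994])), (array([ 0.3885, -0.2042]), array([-0.3033, -0.2178])), (array([0.6451, 0.1819]), array([-0.0131,  0.1437]))]
top tube_end_right [(array([ 0.6684, -0.0354]), array([-0.0094, -0.0749])), (array([0.4294, 0.0687]), array([-0.2381,  0.0503])), (array([ 0.3614, -0.0479]), array([-0.3163, -0.0597]))]
top tube_center [(array([ 0.3739, -0.1232]), array([-0.3105, -0.1358])), (array([0.6503, 0.0714]), array([-0.0178,  0.0332])), (array([0.3547, 0.0822]), array([-0.3113,  0.0705]))]
side tube_end_left [(array([0.2814, 0.0997]), array([-0.3826,  0.0944])), (array([ 0.3845, -0.204 ]), array([-0.3073, -0.2173]))]
side tube_end_right [(array([0.4272, 0.0608]), array([-0.2409,  0.0426])), (array([ 0.3629, -0.0505]), array([-0.315 , -0.0625]))]
side tube_center [(array([ 0.3728, -0.1259]), array([-0.3119, -0.1384])), (array([0.3538, 0.0839]), array([-0.312 ,  0.0722]))]
```

View pics/crop6.png

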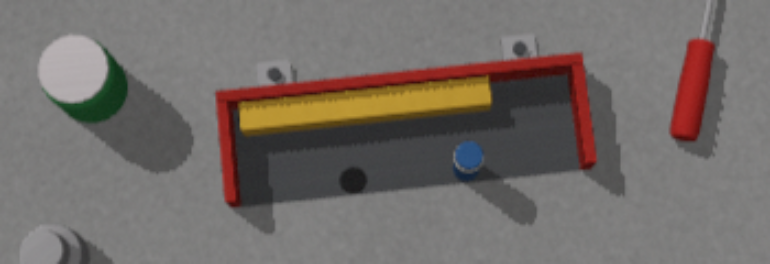

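The crop shows the tube, from (240,118) to (490,92), flat against the rear wall and parallel to it. Its left end is just clear of the left wall. The tin, screwdriver and collar look undisturbed, and the robot is clear.

```bash
python3 -c "
from bench import r
print(r.close_job())"
```

```text
the job is handed in; nothing more can be done
None
```

The job is handed in after about 20 s of robot time: by the last camera check the tube lies flat against the bay's rear wall, within about 0.01 rad of parallel, with the bystanders apparently undisturbed and the robot clear; no verdict came back.

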